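Seal the tea canister and stow it in the strut-lidded bread bin

TASK

Put the tea canister away: its wooden lid is standing proud, so press it fully home, lift the bread bin's lid until its struts hold it wide open by themselves, and set the canister down gently, upright, on the round blue mat inside the bin. Leave the bin open, and leave the glass jar in the bin and the mug on the chopping board where they stand.

Things in the scene. Friction and masses are not known exactly. Their poses are not given: they have to be found in the camera images.
- bin: Bread bin: oak base tray fixed to the counter, 200 mm deep (x) by 300 wide (y) by 60 high, walls and floor 8 mm, under a charcoal hood lid 75 mm high (135 mm in all when shut) with a brass bar handle in front; a thin strut along each outer side. Origin: centre of the underside. x points level from the handle side to the hinge side, z up. Stands left or right of the robot, turned up to 12 degrees.
- bin_lid (a joint): Angle of the bin's hood lid, rad: 0 shut, 1.65 fully open (a stop, just past upright). The lid weighs about 0.75 kg. Released below its balance point (at 0.6 to 0.8 rad) it falls shut; past it the struts carry it on to the stop in one or two seconds. Lifting it by the handle takes only a few newtons.
- bin_handle (a point): Middle of the brass bar handle: round bar 12 mm thick, 140 mm long, parallel to the bin's y axis, on two end posts. Shut, its axis is 45 mm in front (bin -x) of the lid's front face, 110 mm above the counter and 25 mm below the lid's top; as the lid opens it rises and moves towards bin +x.
- bin_hinge (a point): Point on the lid's hinge line, in the middle of its width: at bin x = +100 mm, z = 60 mm (the top edge of the base's far wall). The hinge line is parallel to the bin's y axis. The handle lies 245 mm in front of and 50 mm above this point when shut.
- mat: Round blue mat, 84 mm across and 4 mm thick, fixed on the bin's floor, in its left or right half. Origin: centre of its underside (8 mm above the counter), so its top is 12 mm above the counter. Hidden until the lid is open.
- canister: White round tea canister with a wooden push-in lid, standing upright on the chopping board (its foot 18 mm above the counter). Body 58 mm across and 95 mm high, about 0.45 kg with the lid. Origin: centre of the underside; z up.
- canister_lid (a joint): How far the canister's lid has been pressed in, in m: 0 to 0.004 at the start, 0.010 fully home (the lid's rim then rests on the canister's body). Pressing takes about 7 N straight down; it is stiff and stays where it is left. It can also be pulled up again if the canister is carried by the lid.
- canister_top (a point): Centre of the top of the canister's wooden lid, a disc 58 mm across and 10 mm thick. It is 115 mm above the canister's foot with the lid at 0, and 105 mm when fully home.
- jar: Amber glass jar with a brass cap, 66 mm across and 100 mm high, standing in the other half of the bin. Origin: centre of the underside. Not to be disturbed.
- mug: Blue mug, 76 mm across and 85 mm high, standing towards the back of the chopping board (the +x side, away from the robot). Origin: centre of the underside. Not to be disturbed.
- board: Wooden chopping board fixed to the counter, 260 mm (x) by 220 mm (y) by 18 mm thick. Origin: centre of the underside.
There are look-alikes about, which are no part of the job. Of the things that look like the canister, the smallest one is meant.

How it is judged:
By the outcome, as a careful person would: the job done as asked, in the order asked, and still so for the second after the job is handed in, with the robot touching nothing.
It also fails if it takes over 72 s, if anything falls off the work surface, if the arm or the gripper's body presses on something with over 40 N, if the wrist force passes 120 N, or if a joint passes its speed limit or range.

ROBOT

A 6-joint arm with a two-finger parallel gripper is mounted at the origin on the work surface. World frame = base frame: x ahead of the robot, y to its left, z up, the work surface at z = 0. Lengths are in mm, angles in rad, forces in N, time in s.
With the tool pointing down it reaches from about 400 to 925 mm from the base axis. Payload 12.5 kg.
Tool frame: the origin (TCP) lies between the finger pads; the fingertips stand 19 mm ahead of it and the grasp point (between the pads) is the TCP (env.tips_ahead is the distance from the TCP to the fingertips, in mm); z points along the fingers, y is the line along which they close (so a half turn about z gives the same grasp; the last joint's range is limited). The gripper opens to 95 mm and grips with 3 to 60 N. Pads are 20 mm wide; open, the fingers measure 119 mm over their backs; the gripper's body (75 mm by 180 mm) begins 59 mm behind the grasp point.
Start: joints at [-1.214, 0.491, 1.559, -0, 1.092, -0.106], TCP at [279.058, -559.259, 233.661] pointing down, gripper open.
Joint ranges: [-3.1, 3.1], [-0.84, 2.19], [0.05, 2.79], [-1.13, 4.28], [0.06, 2.93], [-2.69, 2.69]. Speed limits (rad/s): [2.22, 2.22, 2.79, 3.14, 3.14, 3.14].

INTERFACE

Orientations are given as [roll, pitch, yaw] about the fixed x, y, z axes, in that order (R = Rz(yaw) Ry(pitch) Rx(roll)).
In Python, from cell import env gives the robot as it stands.
- The arm moves only by the shell command python3 -m crank 'ROWS'. ROWS is JSON, a list of rows, each a list of 5 numbers: the shift along the tool's x, y, z in mm, then the turn about the tool's z in degrees, then the finger opening in mm, from 0 to 95.1. In form: [[dx, dy, dz, yaw, grip], ...]. A call has 1 to 10 rows; each row is the pose to reach, as a shift and turn from the pose commanded when the call began, along the tool's axes at that moment; what a row does not reach only later rows make up. A row lasts 1/12 s, in which the tool goes at most 41.7 mm and 7.16 degrees, less where a joint would pass 70% of its speed; a pose out of reach is approached as far as the arm can. A call with a gripper value outside its range is refused whole. The fingers move at their own pace and stop on an object; the grip force is fixed at half the most. Time passes only in rows, so rows that repeat a pose let the fingers close. It gives the time, the measured TCP pose, the force, the opening and the grip force at its end, in the units of the state.
- env.state(): the state, without advancing time (a new reading comes with each control period).
- env.read_camera(name): name is "side" or "top"; returns a dict with "img" (400x640x3 uint8, blue, green, red), "K" (3x3 intrinsics, pixels), "pose" (4x4, takes a point from camera to world coordinates). Camera axes: x right, y down, z forward; pixel columns grow to the right and rows downward; lengths in mm; the calibration is good to about 2 mm. A picture is of the moment at which its call begins. There is no depth.
- env.job_done(): hands the job in; it is judged then, once.
The state is a dict: "t": time; "joints": joint angles; "qvel": joint speeds; "tau": joint torques, N m; "eef_pos": TCP position; "tcp_rot": TCP orientation; "ft_force": force on the tool from outside, world axes, zero at the start; "moment": the same for the moment, N m; "opening": opening from 0.0 (shut) to 1.0 (fully open); "grip_force": force on a finger pad.
Only numpy, scipy, OpenCV 4.12 (cv2) and the standard library are available. Lean on these libraries where they do the work, as an engineer would, in place of code of your own. Each camera call takes 0.05 s, during which the arm holds its last target. There are 200 camera calls.

## Working session

There is one attempt and no reset: what is moved stays moved. The work goes in short steps, Python scripts to look and compute and a shell command to move; the robot and the scene stay as the last step left them, time stands still between calls to the robot, and variables do not carry over. Pictures are saved under pics/ and viewed, at most 10 in all, crops included, and the job is handed in when it is done.

```bash
mkdir -p pics; cat > h.py <<'E'
import numpy as np, cv2, json
from cell import env
def snap(name,out,crop=None,s=1):
    c=env.read_camera(name); np.savez('pics/'+out+'.npz',K=c['K'],pose=c['pose'],img=c['img'])
    im=c['img']
    if crop: x0,y0,x1,y1=crop; im=im[y0:y1,x0:x1]
    im=cv2.resize(im,None,fx=s,fy=s,interpolation=cv2.INTER_CUBIC); cv2.imwrite('pics/'+out+'.png',im)
def ray(f,u,v):
    d=np.load('pics/'+f+'.npz'); r=d['pose'][:3,:3]@np.linalg.inv(d['K'])@[u,v,1]; return d['pose'][:3,3],r
def atz(f,u,v,z):
    o,r=ray(f,u,v); return o+r*(z-o[2])/r[2]
def proj(f,p):
    d=np.load('pics/'+f+'.npz'); q=np.linalg.inv(d['pose'])@[*p,1]; q=d['K']@q[:3]; return q[:2]/q[2]
E
python3 - <<'E'
from h import *
snap('top','t1',s=1.25); snap('side','s1',s=1.25)
for f in('t1','s1'):
    d=np.load(f'pics/{f}.npz');print(d['pose'].round(2).tolist(),d['K'].round(1).tolist())
s=env.state();print(s['t'],s['eef_pos'],s['tcp_rot'],s['opening'])
E
```

```text
[[-0.01, -0.99, 0.11, 460.83], [-1.0, 0.01, -0.03, -44.13], [0.03, -0.11, -0.99, 871.89], [0.0, 0.0, 0.0, 1.0]] [[393.3, 0.0, 315.8], [0.0, 393.3, 199.9], [0.0, 0.0, 1.0]]
[[-0.98, -0.15, 0.15, 354.34], [-0.21, 0.73, -0.65, 722.26], [-0.01, -0.66, -0.75, 985.16], [0.0, 0.0, 0.0, 1.0]] [[460.6, 0.0, 320.4], [0.0, 460.6, 193.0], [0.0, 0.0, 1.0]]
0.1 [ 278.97572492 -559.05043126  233.13923601] [-3.14060662e+00 -8.76883532e-05  4.62803100e-01] 1.000897945066491
```

View pics/t1.png

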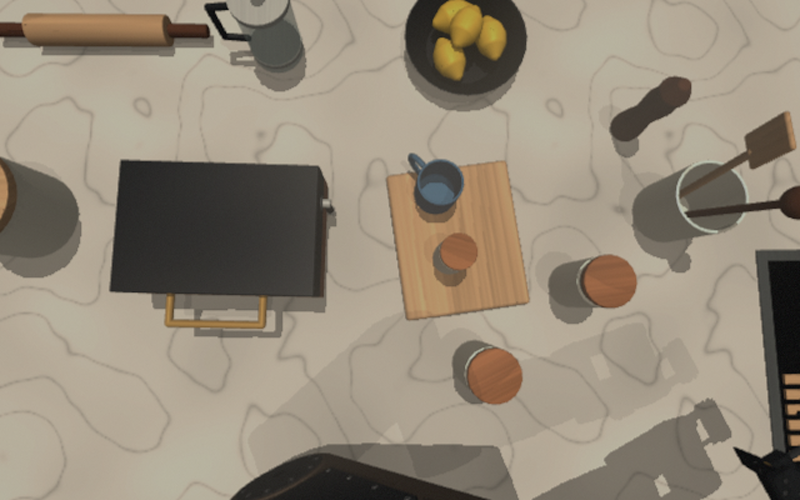

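View pics/s1.png

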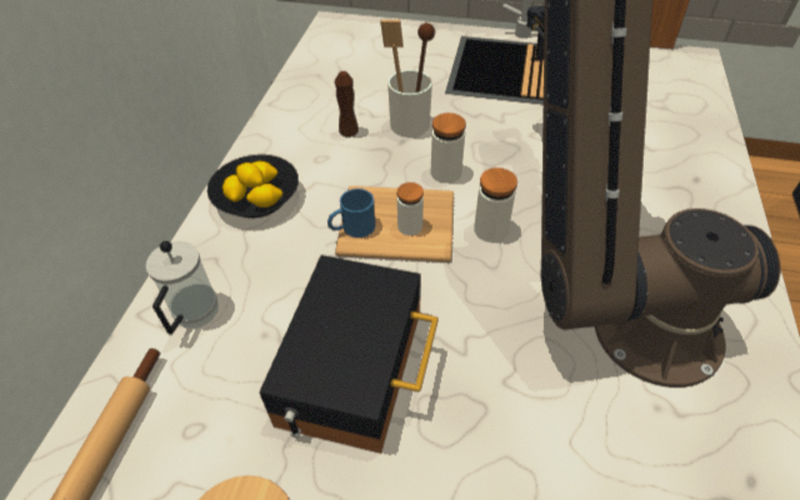

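Top view candidates for the canister: (458,251) on the board, (608,281) and (494,376) on the counter. The one on the board is the smallest and stands on the board, so it fits. I'll confirm with a crop.

```bash
python3 - <<'E'
from h import *
a=np.load('pics/t1.npz')['img']; 
cv2.imwrite('pics/t1c.png',cv2.resize(a[120:320,300:520],None,fx=3,fy=3,interpolation=cv2.INTER_CUBIC))
cv2.imwrite('pics/t1b.png',cv2.resize(a[115:275,75:275],None,fx=3.7,fy=3.7,interpolation=cv2.INTER_CUBIC))
E
```

```text
(no output)
```

View pics/t1c.png

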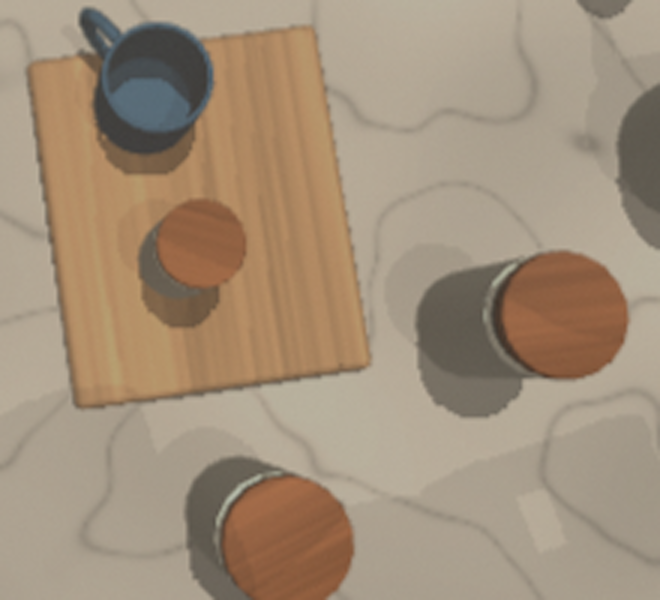

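View pics/t1b.png

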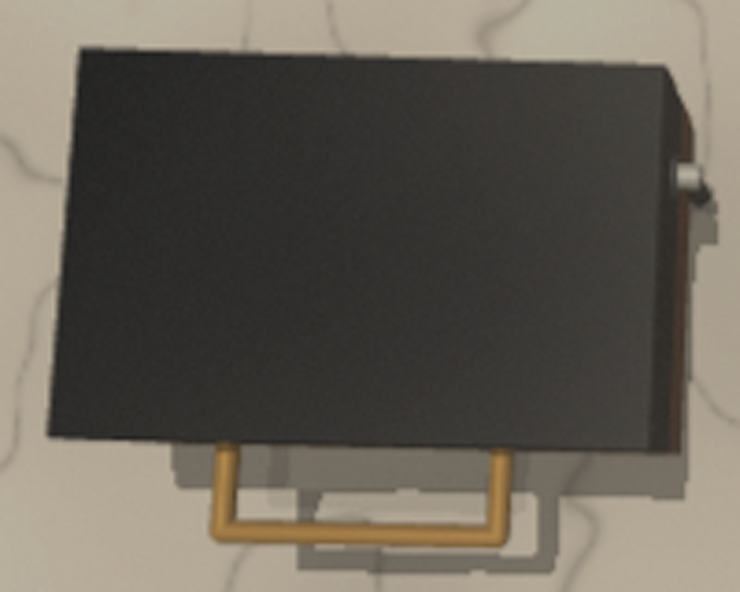

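The crop confirms it: the disc at (201,243) is clearly smaller than (563,315) and (287,540), and stands on the board. The bin lid's top corners in its crop are at (80,47), (666,66), (650,450), (49,437). The handle bar runs from (218,533) to (498,535).

```bash
python3 - <<'E'
from h import *
for n,(u,v),z in [('can',(201,243),131),('mug',(158,77),103)]+[('brd',p,18) for p in [(28,65),(315,27),(370,362),(78,406)]]: print(n,atz('t1',300+(u+.5)/3-.5,120+(v+.5)/3-.5,z).round(1))
P=[]
for n,(u,v),z in [('lid',p,135) for p in [(80,47),(666,66),(650,450),(49,437)]]+[('h',p,110) for p in[(218,533),(498,535)]]: P.append(atz('t1',75+(u+.5)/3.7-.5,115+(v+.5)/3.7-.5,z)); print(n,P[-1].round(1))
P=np.array(P)
print('yaw',np.degrees([np.arctan2(*( (P[a]-P[b])[[0,1]]*[-1,1])) for a,b in[(0,1),(3,2),(4,5)]]))
print('yaw2',[np.degrees(np.arctan2(*(P[a]-P[b])[[1,0]])) for a,b in[(0,3),(1,2)]])
print('ctr',P[:4].mean(0),'hmid',P[4:].mean(0))
# canister top via side view: (410,190)/1.25
o1,r1=ray('t1',300+201.5/3-.5,120+243.5/3-.5);o2,r2=ray('s1',(410+.5)/1.25-.5,(189+.5)/1.25-.5)
t=np.linalg.lstsq(np.c_[r1,-r2],o2-o1,rcond=None)[0];print('tri',o1+r1*t[0],o2+r2*t[1])
E
```

```text
can [ 538.2 -163.8  131. ]
mug [ 652.8 -142.3  103. ]
brd [683.4 -56.9  18. ]
brd [ 711.7 -271.8   18. ]
brd [ 462.1 -303.1   18. ]
brd [433.1 -90.4  18. ]
lid [681.4 347.  135. ]
lid [670.6  48.6 135. ]
lid [473.1  55.6 135. ]
lid [482.7 352.7 135. ]
h [433.6 278.7 110. ]
h [430.8 136.5 110. ]
yaw [-2.07695227 -1.86287924 -1.12954362]
yaw2 [np.float64(-1.643021577613928), np.float64(-2.0178912186970877)]
ctr [576.96276263 200.97512382 135.        ] hmid [432.19864156 207.60422784 110.        ]
tri [ 537.80868755 -163.22313302  134.58890402] [ 535.94462575 -163.45426052  134.43162295]
```

```bash
cat >> h.py <<'E'
def go(x,y,z,yaw=None,mod=180):
    s=env.state();p=s['eef_pos'];w=s['tcp_rot'][2]
    c,n=np.cos(w),np.sin(w);d=np.array([x,y,z])-p
    t=0 if yaw is None else (np.degrees(w)-yaw+90)%180-90
    print('t %.2f'%s['t'],'tcp',p.round(1),'rpy',np.degrees(s['tcp_rot']).round(2),'F',s['ft_force'].round(1),'open',round(s['opening']*95.1,1),'grip',round(s['grip_force'],1),'j6',s['joints'][5].round(2))
    print('shift',np.round([c*d[0]+n*d[1],n*d[0]-c*d[1],-d[2],t],1))
E
python3 -m crank '[[41,-24,0,0,0],[82,-48,0,0,0],[123,-71,0,0,0],[163,-95,0,0,0],[204,-119,0,0,0],[245,-143,0,0,0],[286,-167,0,0,0],[326,-190,0,0,0],[367,-214,0,0,0],[408,-238,0,0,0]]'
python3 -c "
from h import *
go(538,-163.5,170,0)"
```

```text
t: 0.93
eef_pos: [508.1, -208.8, 233.5]
tcp_rot: [-3.141, 0.0, 0.463]
ft_force: [0.7, -1.3, -0.9]
opening: 0.351
grip_force: 0.0
t 0.93 tcp [ 508.1 -208.8  233.5] rpy [-1.7999e+02  1.0000e-02  2.6510e+01] F [ 0.7 -1.3 -0.9] open 33.4 grip 0.0 j6 0.6
shift [ 47.  -27.2  63.5  26.5]
```

```bash
python3 -m crank '[[0,0,0,0,0],[0,0,0,0,0]]' >/dev/null
python3 -c "
from h import *
go(538,-163.5,165,0)"
```

```text
t 1.10 tcp [ 508.1 -208.9  233.4] rpy [-1.7998e+02  2.0000e-02  2.6740e+01] F [-0.7 -0.6 -0.2] open 20.5 grip 0.0 j6 0.59
shift [ 47.1 -27.1  68.4  26.7]
```

```bash
python3 -m crank '[[24,-14,10,7,0],[47,-27,30,14,0],[47,-27,50,21,0],[47,-27,68,26.5,0],[47,-27,68,26.5,0],[47,-27,68,26.5,0]]' >/dev/null
python3 -c "
from h import *
snap('top','t2',(300,120,450,240),4)
go(538,-163.5,142,0)"
```

```text
t 1.65 tcp [ 537.2 -166.7  166.1] rpy [1.7999e+02 0.0000e+00 1.4000e-01] F [0.2 0.1 0. ] open 0.5 grip 0.0 j6 1.15
shift [ 0.8 -3.2 24.1  0.1]
```

View pics/t2.png

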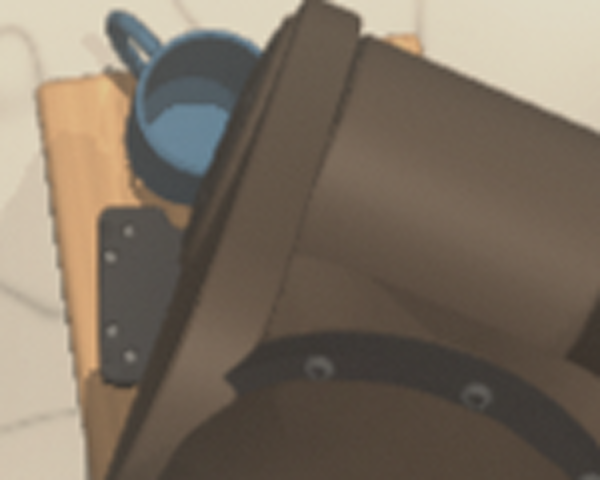

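The arm hides the canister from above; the gripper body lies along y beside the mug at (200,120), with clearance. Pressing now.

```bash
python3 -m crank '[[1,-3,5,0,0],[1,-3,10,0,0],[1,-3,13,0,0],[1,-3,15,0,0],[1,-3,17,0,0],[1,-3,19,0,0],[1,-3,21,0,0],[1,-3,22,0,0]]'; python3 -m crank '[[0,0,1,0,0],[0,0,2,0,0],[0,0,2,0,0]]'
python3 -c "
from h import *
go(538,-163.5,142,0)"
```

```text
t: 2.32
eef_pos: [538.4, -162.7, 143.9]
tcp_rot: [3.141, -0.0, 0.001]
ft_force: [-2.4, 0.6, 4.8]
opening: 0.005
grip_force: 2.7
t: 2.57
eef_pos: [538.4, -162.7, 142.2]
tcp_rot: [3.141, -0.001, 0.001]
ft_force: [-3.6, 0.1, 7.8]
opening: 0.005
grip_force: 3.8
t 2.57 tcp [ 538.4 -162.7  142.2] rpy [ 1.7998e+02 -3.0000e-02  4.0000e-02] F [-3.6  0.1  7.8] open 0.4 grip 3.8 j6 1.16
shift [-0.4  0.8  0.2  0. ]
```

Still sliding at about 7 N. I'll keep pressing in small steps until the force rises.

```bash
for i in 1; do python3 -m crank '[[0,0,0.7,0,0],[0,0,0.7,0,0]]'; done | grep -E "eef|ft"; python3 -m crank '[[0,0,0.7,0,0],[0,0,0.7,0,0]]'| grep -E "eef|ft";  python3 -m crank '[[0,0,0.5,0,0],[0,0,0.5,0,0]]'| grep -E "eef|ft"
```

```text
eef_pos: [538.6, -162.7, 142.2]
ft_force: [-4.2, 0.8, 14.8]
eef_pos: [538.7, -162.8, 142.1]
ft_force: [-6.2, 1.7, 21.1]
eef_pos: [538.8, -162.8, 142.1]
ft_force: [-7.3, 2.6, 25.0]
```

```bash
python3 -m crank '[[0,0,-10,0,0],[0,0,-40,0,40],[0,0,-75,0,40],[0,-30,-90,-7,40],[-11,-65,-90,-14,40],[-22,-105,-90,-21,40],[-33,-145,-90,-28,40],[-44,-185,-90,-35,40],[-55,-220,-90,-42,40],[-65,-250,-90,-49,40]]' >/dev/null
python3 -c "
from h import *
go(432,206,200,88.1)"
```

```text
t 3.90 tcp [472.3  89.4 230. ] rpy [ 1.7999e+02 -2.0000e-02  4.9410e+01] F [ 0.4 -0.9  0.3] open 40.1 grip 0.0 j6 0.76
shift [  62.3 -106.5   30.   -38.7]
```

```bash
python3 -m crank '[[21,-35,0,-7,40],[42,-71,0,-14,40],[62,-106,0,-21,40],[62,-106,0,-28,40],[62,-106,10,-35,40],[62,-106,20,-38.7,40],[62,-106,30,-38.7,40],[62,-106,30,-38.7,40]]' >/dev/null
python3 -c "
from h import *
snap('top','t3',(300,120,450,240),4); snap('side','s3',(180,190,380,350),4)
go(432,206,110,88.1)"
```

```text
t 4.67 tcp [434.  203.7 199.9] rpy [-1.7998e+02  1.0000e-02  8.7690e+01] F [0.2 0.4 0. ] open 40.3 grip 0.0 j6 0.34
shift [ 2.2 -2.1 89.9 -0.4]
```

View pics/s3.png

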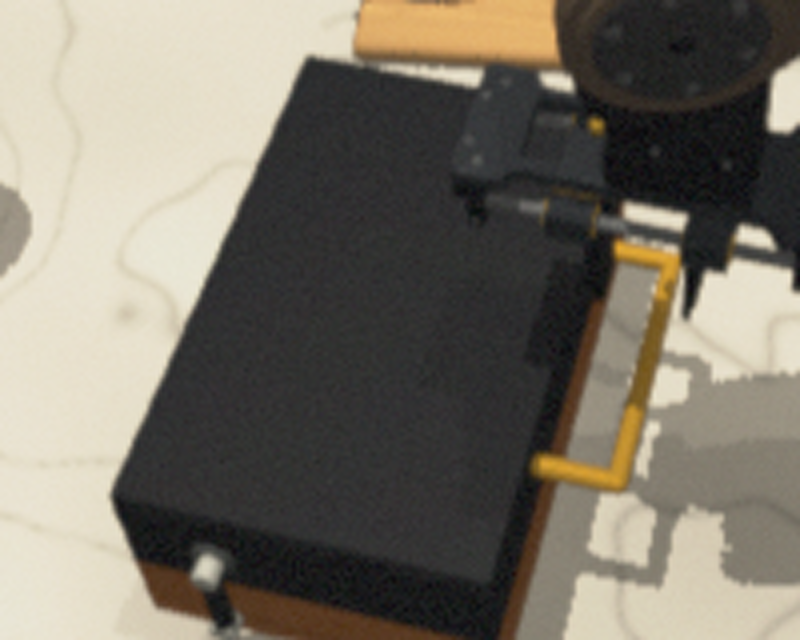

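The side view shows the gripper above the handle, whose bar runs from (675,258) to (620,483). I'll cross-check the handle with those points and then descend.

```bash
python3 -c "
from h import *
for u,v in[(673,259),(620,482)]: print(atz('s3',180+(u+.5)/4-.5,190+(v+.5)/4-.5,110).round(1))"
python3 -m crank '[[2,-2,30,0,40],[2,-2,55,0,40],[2,-2,75,0,40],[2,-2,85,0,40],[2,-2,90,0,40],[2,-2,90,0,40]]'
```

```text
[428.5 135.8 110. ]
[431.6 277.3 110. ]
t: 5.17
eef_pos: [432.2, 205.7, 109.5]
tcp_rot: [-3.141, 0.0, 1.53]
ft_force: [0.3, -0.7, -0.4]
opening: 0.423
grip_force: 0.0
```

```bash
python3 -m crank '[[0,0,0,0,0],[0,0,0,0,0],[0,0,0,0,0],[0,0,0,0,0],[0,0,0,0,0],[0,0,0,0,0],[0,0,0,0,0],[0,0,0,0,0]]'
python3 - <<'E'
from h import *
go(432,206,110,88.1)
s=env.state();p=s['eef_pos'];w=s['tcp_rot'][2]
ps=np.radians(-1.9); a0=np.arctan2(50,-245)
for th in np.arange(0,1.61,.08):
    dx=250*(np.cos(a0-th)-np.cos(a0)); dz=250*(np.sin(a0-th)-np.sin(a0))
    d=np.array([dx*np.cos(ps),dx*np.sin(ps)]);c,n=np.cos(w),np.sin(w)
    print('%.2f'%th,np.round([c*d[0]+n*d[1],n*d[0]-c*d[1],-dz],1))
E
```

```text
t: 5.83
eef_pos: [432.1, 205.8, 109.8]
tcp_rot: [3.141, -0.0, 1.531]
ft_force: [0.3, 0.9, 1.7]
opening: 0.118
grip_force: 30.0
t 5.83 tcp [432.1 205.8 109.8] rpy [179.98  -0.    87.72] F [0.3 0.9 1.7] open 11.2 grip 30.0 j6 0.35
shift [ 0.2 -0.1 -0.2 -0.4]
0.00 [ 0.  0. -0.]
0.08 [  0.    4.8 -19.4]
0.16 [  0.1  11.1 -38.4]
0.24 [  0.1  18.9 -56.8]
0.32 [  0.2  28.2 -74.5]
0.40 [  0.3  38.8 -91.4]
0.48 [   0.3   50.8 -107.5]
0.56 [   0.4   64.  -122.5]
0.64 [   0.5   78.3 -136.4]
0.72 [   0.6   93.8 -149.1]
0.80 [   0.7  110.2 -160.6]
0.88 [   0.8  127.4 -170.7]
0.96 [   1.   145.4 -179.3]
1.04 [   1.1  164.1 -186.6]
1.12 [   1.2  183.2 -192.3]
1.20 [   1.3  202.8 -196.4]
1.28 [   1.5  222.6 -199. ]
1.36 [   1.6  242.6 -200. ]
1.44 [   1.7  262.6 -199.4]
1.52 [   1.9  282.4 -197.2]
1.60 [   2.   302.1 -193.4]
```

```bash
python3 -m crank '[[0,2,-10,0,0],[0,5,-19.5,0,0],[0,8,-29,0,0],[0,11,-38,0,0],[0,15,-47.5,0,0],[0,19,-57,0,0],[0,23.5,-66,0,0],[0,28,-74.5,0,0],[0,33.5,-83,0,0],[0,39,-91.5,0,0]]'
```

```text
t: 6.67
eef_pos: [469.2, 204.5, 201.2]
tcp_rot: [-3.137, 0.0, 1.531]
ft_force: [-7.5, 4.5, 2.4]
opening: 0.121
grip_force: 30.0
```

```bash
python3 -m crank '[[0,6,-8,0,0],[0,12,-16,0,0],[0,25,-31,0,0],[0,39.5,-45,0,0],[0,55,-57.5,0,0],[0,71,-69,0,0],[0,88.5,-79,0,0],[0,106.5,-88,0,0],[0,125,-95,0,0],[0,144,-101,0,0]]'
```

```text
t: 7.5
eef_pos: [615.3, 199.2, 303.7]
tcp_rot: [3.141, -0.001, 1.531]
ft_force: [-0.7, 4.0, 2.0]
opening: 0.115
grip_force: 30.0
```

```bash
python3 -m crank '[[0,20,-4,0,0],[0,39,-6.5,0,0],[0,59,-7.5,0,0],[0,79,-7,0,0],[0,99,-5,0,0],[0,112,-3,0,0],[0,112,-3,0,0]]'; python3 -m crank '[[0,0,0,0,40],[0,0,0,0,40],[0,0,0,0,40],[0,0,0,0,40],[0,0,-10,0,40],[0,0,-30,0,40],[0,0,-60,0,60],[0,0,-60,0,90]]'
python3 -c "
from h import *
go(538,-163.5,80,0)"
```

```text
t: 8.08
eef_pos: [729.2, 194.4, 304.4]
tcp_rot: [3.14, -0.001, 1.531]
ft_force: [3.3, 2.6, 2.9]
opening: 0.114
grip_force: 30.0
t: 8.75
eef_pos: [727.2, 194.2, 372.5]
tcp_rot: [3.134, -0.002, 1.531]
ft_force: [0.2, 0.6, 0.6]
opening: 0.506
grip_force: 0.0
t 8.75 tcp [727.2 194.2 372.5] rpy [ 1.7954e+02 -1.0000e-01  8.7720e+01] F [0.2 0.6 0.6] open 48.1 grip 0.0 j6 0.21
shift [-365.  -174.8  292.5   87.7]
```

```bash
python3 -m crank '[[-33,-20,0,7,90],[-66,-40,0,14,90],[-99,-60,0,21,90],[-132,-80,0,28,90],[-165,-100,0,35,90],[-198,-120,10,42,90],[-231,-140,20,49,90],[-264,-160,30,56,90],[-297,-180,40,63,90],[-330,-200,50,70,90]]'
python3 -c "
from h import *
go(330,-430,250,0)"
```

```text
t: 9.58
eef_pos: [512.3, -128.7, 316.0]
tcp_rot: [3.141, -0.001, 0.303]
ft_force: [0.7, -0.5, 0.7]
opening: 0.945
grip_force: 0.0
t 9.58 tcp [ 512.3 -128.7  316. ] rpy [ 1.7995e+02 -6.0000e-02  1.7390e+01] F [ 0.7 -0.5  0.7] open 89.9 grip 0.0 j6 0.9
shift [-264.   233.    66.    17.4]
```

```bash
python3 -m crank '[[-30,27,7,3,90],[-60,53,14,6,90],[-90,80,21,9,90],[-120,106,28,12,90],[-150,133,35,15,90],[-180,159,42,17,90],[-210,186,50,17.4,90],[-237,210,58,17.4,90],[-264,233,66,17.4,90],[-264,233,66,17.4,90]]' >/dev/null
python3 -c "
from h import *
snap('top','t4',(70,60,470,330),2); snap('side','s4',s=1.25)
go(538,-163.5,230,0)"
```

```text
t 10.52 tcp [ 332.5 -430.6  249.6] rpy [-179.98   -0.      0.18] F [0.1 0.4 1.1] open 89.8 grip 0.0 j6 0.53
shift [ 2.063e+02 -2.665e+02  1.960e+01  2.000e-01]
```

View pics/t4.png

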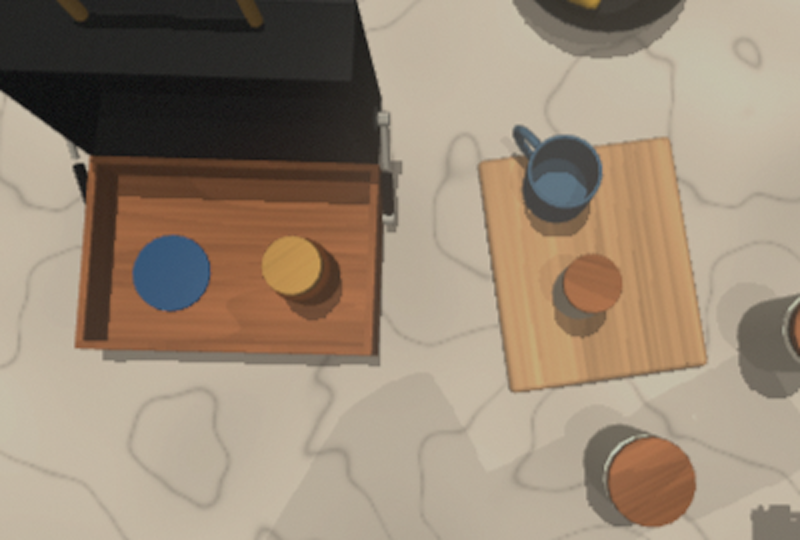

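View pics/s4.png

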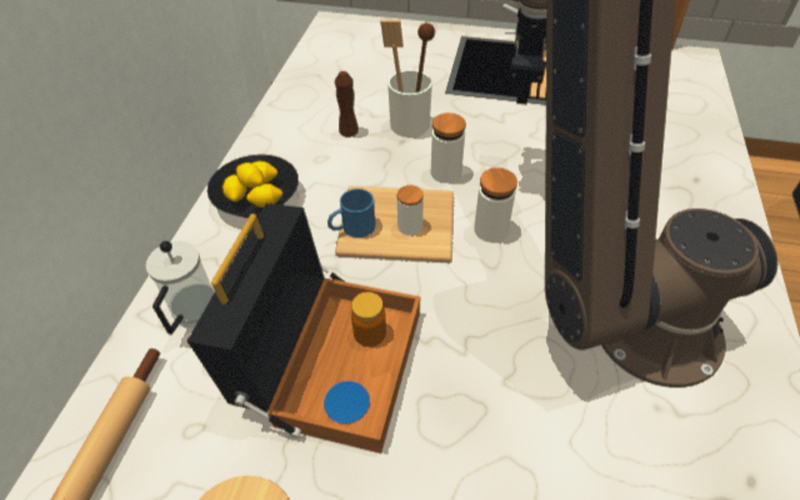

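The lid stands open. In the top crop the mat is at (171.5,273), the jar cap at (292,266) and the pressed canister lid at (592,284). In the side view the mat is at (347,402) and the canister lid at (410,194).

```bash
python3 -c "
from h import *
f=lambda u,v,z:atz('t4',70+(u+.5)/2-.5,60+(v+.5)/2-.5,z).round(1)
g=lambda u,v,z:atz('s4',(u+.5)/1.25-.5,(v+.5)/1.25-.5,z).round(1)
print('mat',f(171.5,273,12),g(347,402,12)); print('can',f(592,284,123),g(410,194.5,123)); print('jar',f(292,266,108),g(367,304,108)); print('mug',f(565,169,103))"
```

```text
mat [564.1 278.2  12. ] [561.5 281.6  12. ]
can [ 536.9 -163.3  123. ] [ 534.9 -158.5  123. ]
jar [558.5 126.7 108. ] [557.7 129.1 108. ]
mug [ 655.  -142.2  103. ]
```

```bash
python3 -m crank '[[23,-30,2,0,80],[46,-60,4,0,80],[69,-90,6,0,80],[92,-120,8,0,80],[115,-150,10,0,80],[138,-180,12,0,80],[161,-210,14,0,80],[184,-240,17,0,80],[205,-267,20,0,80],[205,-267,20,0,80]]' >/dev/null;python3 -m crank '[[0,0,0,0,80],[0,0,0,0,80]]' >/dev/null
python3 -c "
from h import *
go(537,-162.5,82,0)"
```

```text
t 11.52 tcp [ 536.7 -161.   229.9] rpy [ 1.7998e+02 -3.0000e-02  4.2000e-01] F [ 0.1 -0.3 -0.5] open 80.0 grip 0.0 j6 1.15
shift [  0.3   1.5 147.9   0.4]
```

```bash
python3 -m crank '[[0,1.5,30,0,80],[0,1.5,65,0,80],[0,1.5,95,0,80],[0,1.5,120,0,80],[0,1.5,138,0,80],[0,1.5,146,0,80],[0,1.5,148,0,80],[0,1.5,148,0,80]]'; python3 -m crank '[[0,0,0,0,66],[0,0,0,0,62],[0,0,0,0,60],[0,0,0,0,50],[0,0,0,0,40],[0,0,0,0,40],[0,0,0,0,40],[0,0,0,0,40]]'
```

```text
t: 12.18
eef_pos: [536.7, -164.0, 81.7]
tcp_rot: [3.141, -0.0, 0.005]
ft_force: [0.3, -0.6, -0.2]
opening: 0.841
grip_force: 0.0
t: 12.85
eef_pos: [537.2, -163.7, 82.0]
tcp_rot: [3.141, -0.001, 0.006]
ft_force: [-1.5, -1.8, 5.8]
opening: 0.609
grip_force: 30.0
```

```bash
python3 -m crank '[[0,0,-5,0,40],[0,0,-20,0,40],[0,0,-45,0,40],[0,0,-75,0,40],[0,0,-105,0,40],[0,0,-130,0,40],[0,-10,-145,0,40],[0,-25,-148,0,40],[1,-50,-148,0,40],[2,-80,-148,0,40]]'; python3 -m crank '[[3,-35,0,0,40],[6,-70,0,0,40],[8,-105,0,0,40],[10,-140,0,0,40],[12,-175,0,0,40],[14,-210,0,0,40],[16,-245,0,0,40],[18,-280,0,0,40],[20,-310,0,0,40],[22,-335,0,0,40]]';  python3 -m crank '[[1,-15,0,0,40],[2,-24,0,0,40],[2,-28,0,0,40],[2,-28,0,0,40],[2,-28,0,0,40],[2,-28,0,0,40]]' >/dev/null
python3 -c "
from h import *
snap('side','s5',(190,150,390,350),3);
go(563,279.5,85,0)"
```

```text
t: 13.68
eef_pos: [537.8, -83.2, 229.3]
tcp_rot: [3.142, 0.0, 0.004]
ft_force: [1.0, -0.1, -5.3]
opening: 0.608
grip_force: 30.0
t: 14.52
eef_pos: [557.5, 254.1, 228.7]
tcp_rot: [3.141, 0.002, 0.007]
ft_force: [0.6, -0.7, -5.7]
opening: 0.607
grip_force: 30.0
t 15.07 tcp [560.5 278.7 229.3] rpy [179.99   0.     0.25] F [ 0.8  0.6 -5.6] open 57.8 grip 30.0 j6 1.92
shift [  2.5  -0.8 144.3   0.2]
```

View pics/s5.png

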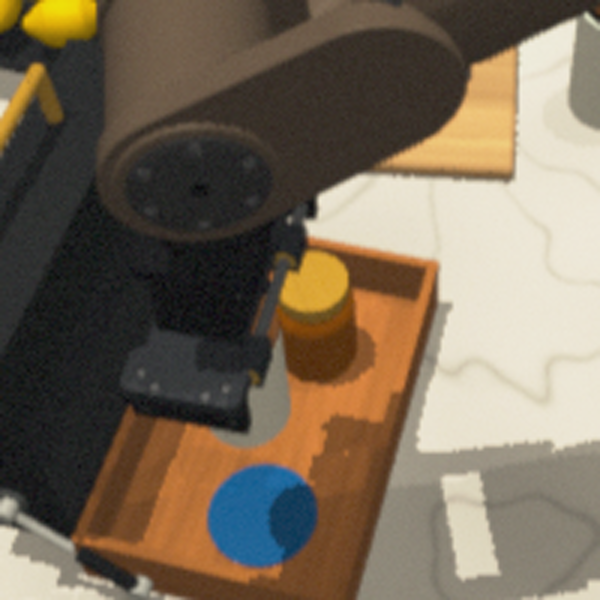

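The canister is held upright above the mat, which is at (263,516) in this crop, and the jar at (315,310) is clear. Descending.

```bash
python3 -m crank '[[1,0,15,0,40],[2,-1,40,0,40],[2,-1,65,0,40],[2,-1,90,0,40],[2,-1,110,0,40],[2,-1,125,0,40],[2,-1,135,0,40],[2,-1,140,0,40],[2,-1,142,0,40],[2,-1,142,0,40]]'; python3 -m crank '[[0,0,1.5,0,40],[0,0,3,0,40],[0,0,4.5,0,40],[0,0,6,0,40],[0,0,7.5,0,40],[0,0,7.5,0,40]]'
```

```text
t: 15.9
eef_pos: [562.6, 280.6, 87.6]
tcp_rot: [-3.142, -0.001, 0.005]
ft_force: [0.4, -0.8, -5.1]
opening: 0.608
grip_force: 30.0
t: 16.4
eef_pos: [562.2, 280.7, 79.5]
tcp_rot: [3.141, 0.0, 0.006]
ft_force: [-0.4, 0.4, -5.0]
opening: 0.606
grip_force: 30.0
```

```bash
python3 -m crank '[[0,0,0.8,0,40],[0,0,1.6,0,40],[0,0,2.2,0,40],[0,0,2.2,0,40]]'; python3 -m crank '[[0,0,0.5,0,40],[0,0,1,0,40],[0,0,1,0,40]]'
```

```text
t: 16.73
eef_pos: [562.3, 280.7, 77.3]
tcp_rot: [3.141, 0.0, 0.006]
ft_force: [-0.3, 0.5, -5.1]
opening: 0.608
grip_force: 30.0
t: 16.98
eef_pos: [562.3, 280.7, 76.4]
tcp_rot: [3.141, 0.0, 0.006]
ft_force: [-0.8, -1.1, -5.6]
opening: 0.605
grip_force: 30.0
```

```bash
python3 -m crank '[[0,0,0.5,0,40],[0,0,0.5,0,40],[0,0,0.5,0,40]]'; python3 -m crank '[[0,0,0.5,0,40],[0,0,0.5,0,40],[0,0,0.5,0,40]]'
```

```text
t: 17.23
eef_pos: [562.4, 280.8, 76.1]
tcp_rot: [3.142, -0.0, 0.006]
ft_force: [-0.7, -0.3, -3.1]
opening: 0.606
grip_force: 30.0
t: 17.48
eef_pos: [562.4, 280.8, 76.1]
tcp_rot: [-3.142, -0.0, 0.006]
ft_force: [-3.2, -2.3, 5.0]
opening: 0.605
grip_force: 30.0
```

It is touching down. Releasing, then retracting straight up and away.

```bash
python3 -m crank '[[0,0,0,0,60],[0,0,0,0,64],[0,0,0,0,70],[0,0,0,0,76],[0,0,0,0,76],[0,0,0,0,76]]'; python3 -m crank '[[0,0,-10,0,76],[0,0,-30,0,76],[0,0,-60,0,76],[0,0,-95,0,76],[0,0,-130,0,76],[0,0,-165,0,76],[0,30,-170,0,76],[0,70,-170,0,76],[-10,110,-170,0,76],[-20,150,-170,0,76]]'; python3 -m crank '[[-18,37,0,0,76],[-36,74,0,0,76],[-54,111,0,0,76],[-72,148,0,0,76],[-90,185,0,0,76],[-108,222,0,0,76],[-126,259,0,0,76],[-144,296,0,0,76],[-162,333,0,0,76],[-170,370,0,0,76]]'; python3 -m crank '[[-5,40,0,0,76],[-10,80,0,0,76],[-15,100,0,0,76],[-15,100,0,0,76],[-15,100,0,0,76]]'
python3 - <<'E'
from h import *
snap('top','t6',(70,60,470,330),2); snap('side','s6')
a=cv2.imread('pics/t6.png');b=cv2.resize(np.load('pics/s6.npz')['img'][120:360,180:400],None,fx=2,fy=2,interpolation=cv2.INTER_CUBIC)
b=cv2.resize(b,None,fx=.75,fy=.75); o=np.zeros((600,800,3),np.uint8)
o[:351,:520]=cv2.resize(a,(520,351),interpolation=cv2.INTER_AREA); o[240:600,470:800]=b; cv2.imwrite('pics/c6.png',o)
E
```

```text
t: 17.98
eef_pos: [562.4, 280.8, 75.4]
tcp_rot: [3.142, -0.0, 0.006]
ft_force: [0.1, -0.3, 0.8]
opening: 0.796
grip_force: 0.0
t: 18.82
eef_pos: [542.6, 129.3, 246.3]
tcp_rot: [3.142, -0.001, 0.006]
ft_force: [1.0, -1.0, 0.2]
opening: 0.794
grip_force: 0.0
t: 19.65
eef_pos: [373.1, -241.6, 246.5]
tcp_rot: [3.141, -0.0, 0.005]
ft_force: [1.1, 0.1, 1.2]
opening: 0.798
grip_force: 0.0
t: 20.07
eef_pos: [360.2, -340.9, 245.8]
tcp_rot: [-3.142, -0.0, 0.003]
ft_force: [0.4, 0.3, 0.1]
opening: 0.799
grip_force: 0.0
```

View pics/c6.png

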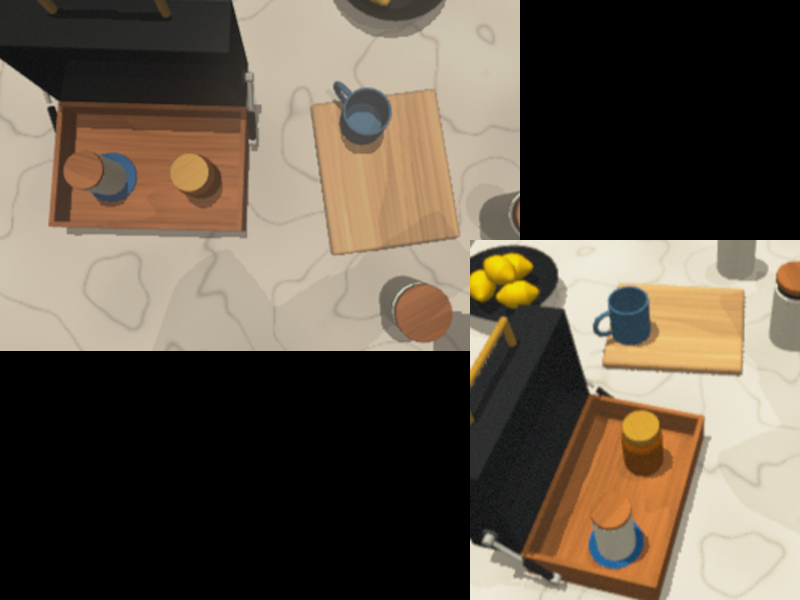

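The canister stands upright on the mat: its lid is at (84,171) in the top view, and the mat shows as an even ring at (615,543) in the side view. The lid is open, and the jar and mug are where they were. Handing in.

```bash
python3 -c "
from h import *
print(atz('t6',70+84/520*400,60+170.5/351*270,117).round(1))
print(env.job_done())"
```

```text
[561.6 278.5 117. ]
the job is handed in; nothing more can be done
None
```

I handed the job in at about 20 s: the canister lid is pressed home, the bin is standing open on its struts, and the canister is upright on the blue mat, within about 2 mm of its centre. The jar and mug look unmoved in the last pictures; no verdict came back.

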